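Weigh the pot on the beam balance

ROBOT

A 6-joint arm with a two-finger parallel gripper is mounted at the origin on a cart in front of the work surface, level with it; the furniture and walls round the work are solid. World frame = base frame: x ahead of the robot, y to its left, z up, the work surface at z = 0. Lengths are in m, angles in rad, forces in N, time in s.
With the tool pointing down it reaches from about 0.425 to 0.95 m from the base axis. Payload 3.5 kg.
Tool frame: the origin (TCP) lies on the centre line of the jaws, within the pads' length; the fingertips stand ahead of it and the grasp point (between the pads) lies 11 mm behind it (tips_ahead is the z of the fingertips in the tool frame, in m); z points along the fingers, y is the direction in which the jaws open and shut (so a half turn about z gives the same grasp; the last joint's range is limited). The gripper opens to 85 mm and grips with 20 to 120 N. Pads are 22 mm wide; open, the fingers measure 114 mm over their backs; the gripper's body (76 mm by 85 mm) begins 54 mm behind the grasp point. The pads swing forward as they close: fully open they stand 13 mm farther back than shut.
Start: joints at [-1.291, 0.286, 1.577, -0, 1.279, -0.15], TCP at [0.281, -0.614, 0.239] pointing down, gripper open.
Joint ranges: [-2.77, 2.77], [-0.9, 2.22], [0.21, 2.48], [-1.53, 4.67], [0.24, 2.81], [-2.84, 2.84]. Speed limits (rad/s): [2.79, 2.79, 3.14, 3.14, 3.14, 3.14].

INTERFACE

Orientations are given as a unit quaternion [x, y, z, w].
In Python, from plant import * gives the robot as it stands. The module is installed in compiled form; this text tells all that it offers.
- The arm moves only by the tool move_arm, never from a script. Its arguments are lists of equal length, an entry for each row: "linear": the shift along the world's x, y, z in m, a list of three; "twist": the turn, a rotation vector about the world's x, y, z in degrees, a list of three. A call has 1 to 20 rows; each row shifts and turns the pose as measured when the row begins; what a row does not reach is not made up. A row lasts 1/12 s, in which the tool goes at most 41.7 mm and 7.16 degrees, less where a joint would pass 70% of its speed; a pose out of reach is approached as far as the arm can. A call is refused whole if a number of a shift passes 0.0417 or a number of a turn 7.16, either way. A call with a gripper value outside its range is refused whole. "grip" is the opening, from 0 (shut) to 1 (fully open), set as the call begins (left out, the last holds). The fingers move at their own pace and stop on an object; "force" is the grip in N (left out, the last holds). Time passes only in rows, so rows that do not move let the fingers close. It gives the time, the measured TCP pose, the force and the opening at its end, in the units of the state.
- get_state(): the state, without advancing time (a new reading comes with each control period).
- read_camera(name): name is "side" or "top" or "wrist"; returns a dict with "img" (384x512x3 uint8, blue, green, red), "depth" (384x512 float32, m along the optical axis (not along the pixel's ray), 0 where there is no reading), "fx", "fy", "cx", "cy" (pixels), "rvec" (rotation vector, rad) and "tvec" (3), from world to camera coordinates, as OpenCV has them. Camera axes: x right, y down, z forward; pixel columns grow to the right and rows downward; lengths in m; the calibration is good to about 2 mm. A picture is of the moment at which its call begins.
- sign_off(): hands the job in, once; it reports no verdict.
The state is a dict: "time": time; "qpos": joint angles; "dq": joint speeds; "joint_efforts": joint torques, N m; "eef_pos": TCP position; "tcp_rot": TCP orientation; "contact_force": force on the tool from outside, world axes, zero at the start; "wrist_torque": the same for the moment, N m; "opening": opening from 0.0 (shut) to 1.0 (fully open).
Only numpy, scipy, OpenCV 4.12 (cv2) and the standard library are available. Lean on these libraries where they do the work, as an engineer would, in place of code of your own. Each camera call takes 0.05 s, during which the arm holds its last target.

TASK

Weigh the white pot with the yellow cap on the beam balance: set it gently upright in the pan and let go of it, then slide the brass counterpoise along the beam until the beam comes to rest level by itself, its red pointer within the green band. The pivot is delicate: do not lean on the pan or beam, and push the counterpoise slowly, feeling the force, as its greased runner drags harder the faster it goes; leave the orange-capped bottle where it stands.

Things in the scene. Friction and masses are not known exactly. Their poses are not given: they have to be found in the camera images.
- salt_pot: white screw-cap pot with a yellow cap, 52 mm across the body, 82 mm tall (body up to 72 mm, cap 42 mm across). Its weight is unknown, between about 170 and 360 g. Origin: centre of its underside, z up.
- balance_pivot (a point): pivot of the beam balance, 120 mm above the bench, in a fork on a fixed grey foot 110 x 150 mm. Axes fixed to the stand: y along the level beam from the pivot toward counterpoise and pointer, -y toward the pan, z up. The beam is a bar 10 mm wide, 16 mm high, centred on the pivot's height when level; a dark tare weight sits on it 60 mm from the pivot on the pan side.
- pan_floor (a point): centre of the inner floor of the round steel pan at the beam's -y end, 120 mm from the pivot, 143 mm above the bench when level; 89 mm across inside, rim 7 mm above the floor, 100 mm outside. A link keeps it horizontal while it moves 10 mm up or down with the beam, and makes the reading independent of where in it the load stands. Empty it stands high; the pot sends it to its lower stop.
- poise_knob (a point): top centre of the counterpoise's knob. Counterpoise: brass block of 250 g, 36 mm along the beam, 34 mm across, 34 mm high, centred on the beam; on it a black upright knob 18 mm in diameter, 35 mm high. This point is 52 mm, the block's top 17 mm, above the beam's centre line. y along the beam, outward. It rides up and down as the beam tips.
- poise (a joint): position of the counterpoise along the beam, in m, 0 at the mark nearest the pivot (50 mm from the pivot) to 0.195 at the outer end stop, growing away from the pan. It sticks where it is left; its greased runner drags with 3.5 N when moved very slowly and 4 N more for every 0.1 m/s. With the pan empty the beam is level at 0; a heavier load needs it farther out.
- beam (a joint): tilt of the beam in rad, 0 level, positive when the counterpoise end is up (pan down), stops at +-0.08. It settles in about 1.5 s once nothing touches it. Between the stops 1 mm of outward counterpoise travel lowers the reading by about 0.006 rad; at a stop it tells only the direction.
- pointer_tip (a point): tip of the red pointer at the beam's outer end, 302 mm from the pivot; it moves up and down in front of the white plate on the end post.
- zero_mark (a point): centre line of the white plate on the fixed end post, 302 mm from the pivot, 120 mm above the bench; the green band round it is 8 mm high (pointer within it: beam within about 0.014 rad of level). The post is 157 mm high.
- head_z (a joint): vertical yield in m of the spring cradle that carries the pivot, about 0 with the pan empty, negative when pressed down: 6 N per mm (the standing pot itself presses it down by about 0.3 to 0.6 mm). Beyond 2.5 mm either way (15 N) the pivot is overloaded.
- head_y (a joint): yield in m of the same cradle along the beam (positive outward): 2 N per mm, springing back when the counterpoise is let go. Beyond 5 mm either way (10 N) the pivot is overloaded.
- small_bottle: small glass bottle with an orange cap, 44 mm across, 88 mm tall, standing by; not to be moved. Origin: centre of its underside.
Not all that is in view belongs to the job. What is shaped like the salt_pot but purple is not meant.

How it is judged:
By the outcome, as a careful person would: the job done as asked, in the order asked, and still so for the second after the job is handed in, with the robot touching nothing.
It also fails if it takes over 72 s, if anything falls off the work surface, if the arm or the gripper's body presses on something with over 40 N, if the wrist force passes 120 N, or if a joint passes its speed limit or range.

## Working session

There is one attempt and no reset: what is moved stays moved. The work goes in short steps, Python scripts to look and compute and a tool call to move; the robot and the scene stay as the last step left them, time stands still between calls to the robot, and variables do not carry over. Pictures are saved under pics/ and viewed, and the job is handed in when it is done.

Besides the shell and the picture viewer there is one more tool, called as name(argument=value, ...) on one line, values as JSON. move_arm: Moves the arm, as the interface text tells. Its arguments: {"type":"object","properties":{"linear":{"type":"array","items":{"type":"array","items":{"type":"number"}}},"twist":{"type":"array","items":{"type":"array","items":{"type":"number"}}},"grip":{"type":"number"},"force":{"type":"number"}},"required":["linear","twist"]}

```bash
mkdir -p pics; cat > h.py <<'E'
from plant import *
import numpy as np, cv2
def cam(n,save=None):
    c=read_camera(n)
    if save: cv2.imwrite('pics/'+save+'.png',c['img'])
    c['R']=cv2.Rodrigues(np.array(c['rvec'],float))[0]; c['t']=np.array(c['tvec'],float).ravel()
    return c
def ray(c,u,v):
    d=np.array([(u-c['cx'])/c['fx'],(v-c['cy'])/c['fy'],1.]); return -c['R'].T@c['t'], c['R'].T@d
def plane(c,u,v,z):
    o,d=ray(c,u,v); return o+d*(z-o[2])/d[2]
def dep(c,u,v):
    o,d=ray(c,u,v); return o+d*float(c['depth'][int(v),int(u)])
def proj(c,p):
    q=c['R']@np.array(p)+c['t']; return np.array([c['fx']*q[0]/q[2]+c['cx'],c['fy']*q[1]/q[2]+c['cy']])
E
python3 - <<'E'
from h import *
s=get_state(); print(s)
for n in('side','top','wrist'):
    c=cam(n,n+'0'); print(n,c['fx'],c['cx'],c['cy'],-c['R'].T@c['t'],c['R'][2])
E
```

```text
{'time': 0.0, 'qpos': array([-1.29104009e+00,  2.87198546e-01,  1.57817975e+00, -2.11150352e-05,
        1.27854873e+00, -1.49974353e-01]), 'dq': array([ 0.00077176,  0.00106526, -0.00110405,  0.00069999, -0.00018794,
       -0.00051905]), 'joint_efforts': array([-1.27396033e-04, -4.05982339e+01, -2.92626840e+01, -1.64576704e-04,
        5.83595989e-03,  7.19887424e-06]), 'eef_pos': array([ 0.28108525, -0.61299968,  0.23792372]), 'tcp_rot': array([ 9.77003808e-01,  2.13218660e-01, -8.57716172e-05, -1.16407293e-03]), 'contact_force': array([-0.25993457, -0.03049828, -0.36668208]), 'wrist_torque': array([-0.01640557,  0.04481888,  0.03197293]), 'opening': 1.001546736228735}
side 469.7476777932525 249.19099123548003 188.86427278651217 [ 0.29071272 -1.43603752  0.74199224] [ 0.11531442  0.90961367 -0.399131  ]
top 397.0185630005595 249.65459962793963 193.4737757961358 [0.34172005 0.00426194 1.55674544] [ 0.10176095  0.00669694 -0.99478634]
wrist 299.55020860573336 257.5602304668584 193.23491672278865 [ 0.34364496 -0.58335379  0.37210185] [-0.24991684 -0.11138157 -0.96183976]
```

View pics/side0.png

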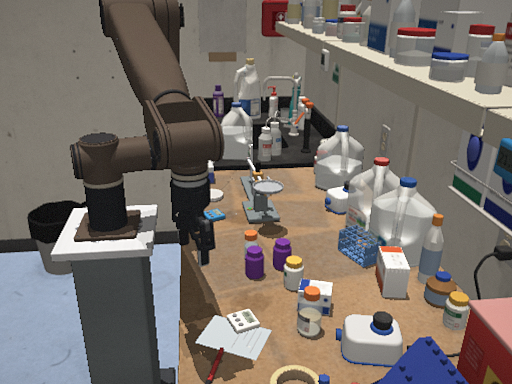

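View pics/top0.png

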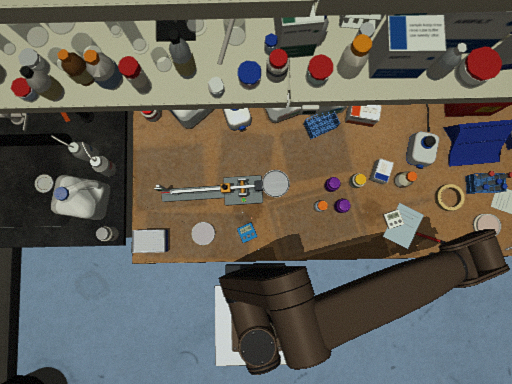

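View pics/wrist0.png

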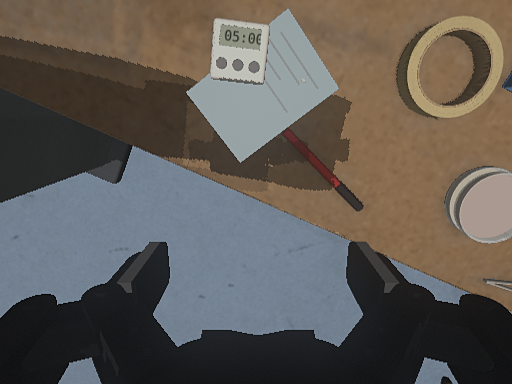

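```bash
python3 - <<'E'
from h import *
a=cv2.imread('pics/side0.png'); b=cv2.imread('pics/top0.png')
cv2.imwrite('pics/side0z.png',cv2.resize(a[150:350,190:490],(800,533),interpolation=cv2.INTER_CUBIC))
cv2.imwrite('pics/top0z.png',cv2.resize(b[100:260,140:440],(800,427),interpolation=cv2.INTER_CUBIC))
t=cam('top');s=cam('side')
for n,c,pts in(('top',t,[(358,180),(405,180),(322,205),(276,184),(343,205),(332,185)]),('side',s,[(293,261),(457,298),(312,294),(251,236),(268,186)])):
    for p in pts: print(n,p,dep(c,*p).round(3), plane(c,*p,.082).round(3))
hsv=cv2.cvtColor(t['img'],cv2.COLOR_BGR2HSV)
m=cv2.inRange(hsv,(20,120,120),(32,255,255))
n,l,st,ce=cv2.connectedComponentsWithStats(m)
for i in range(1,n):
    if st[i,4]>15: print('top y',st[i],ce[i],plane(t,*ce[i],.082).round(4))
hsv=cv2.cvtColor(s['img'],cv2.COLOR_BGR2HSV)
m=cv2.inRange(hsv,(20,120,120),(32,255,255))
n,l,st,ce=cv2.connectedComponentsWithStats(m)
for i in range(1,n):
    if st[i,4]>15: print('side y',st[i],ce[i],plane(s,*ce[i],.078).round(4))
E
```

```text
top (358, 180) [ 0.534 -0.392  0.082] [ 0.534 -0.392  0.082]
top (405, 180) [ 0.53  -0.566  0.083] [ 0.53  -0.567  0.082]
top (322, 205) [ 0.443 -0.252  0.089] [ 0.443 -0.254  0.082]
top (276, 184) [ 0.517 -0.081  0.151] [ 0.526 -0.085  0.082]
top (343, 205) [ 0.442 -0.332  0.079] [ 0.442 -0.332  0.082]
top (332, 185) [ 0.518 -0.294  0.082] [ 0.517 -0.294  0.082]
side (293, 261) [ 0.537 -0.411  0.082] [ 0.537 -0.412  0.082]
side (457, 298) [ 0.879 -0.611  0.083] [ 0.88  -0.61   0.082]
side (312, 294) [ 0.54  -0.596  0.112] [ 0.551 -0.556  0.082]
side (251, 236) [ 0.444 -0.271  0.084] [ 0.445 -0.268  0.082]
side (268, 186) [ 0.525 -0.067  0.148] [0.551 0.086 0.082]
top y [355 174  11  11  94] [360.29787234 178.94680851] [ 0.5379 -0.4006  0.082 ]
side y [287 256  15   8  93] [293.69892473 259.38709677] [ 0.5419 -0.3978  0.078 ]
side y [451 292  17   9  82] [458.86585366 296.15853659] [ 0.8919 -0.5984  0.078 ]
```

View pics/side0z.png

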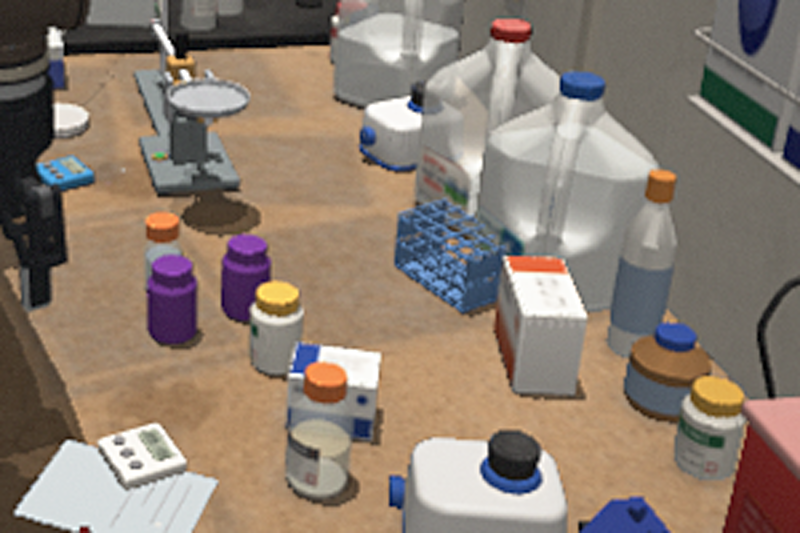

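View pics/top0z.png

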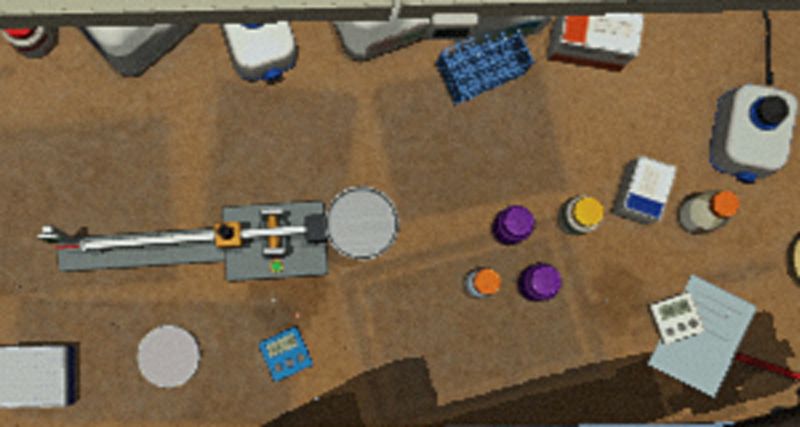

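```bash
cat >> h.py <<'E'
def cloud(c):
    v,u=np.mgrid[0:384,0:512]; d=np.stack([(u-c['cx'])/c['fx'],(v-c['cy'])/c['fy'],np.ones(u.shape)],-1)*c['depth'][...,None]
    return (d-c['t'])@c['R']
E
python3 - <<'E'
from h import *
t=cam('top');s=cam('side')
for n,c in(('top',t),('side',s)):
    P=cloud(c); ok=c['depth']>0
    def pr(name,m):
        m=m&ok; q=P[m]; 
        if len(q): print(n,name,len(q),'min',q.min(0).round(4),'max',q.max(0).round(4),'mean',q.mean(0).round(4))
        return m
    box=lambda a,b,c0,d,e,f:(P[...,0]>a)&(P[...,0]<b)&(P[...,1]>c0)&(P[...,1]<d)&(P[...,2]>e)&(P[...,2]<f)
    m=pr('pan',box(.45,.6,-.15,.0,.14,.17))
    m=pr('pot',box(.48,.6,-.45,-.35,.02,.1)); m=pr('potcap',box(.48,.6,-.45,-.35,.075,.1))
    m=pr('bench',box(.48,.6,-.25,-.17,-.03,.03))
    pr('beam',box(.4,.6,.03,.4,.1,.135)); pr('knob',box(.4,.6,.0,.2,.145,.25)); pr('post',box(.4,.6,.28,.5,.1,.25))
    hsv=cv2.cvtColor(c['img'],cv2.COLOR_BGR2HSV)
    br=cv2.inRange(hsv,(10,120,100),(22,255,255))>0
    pr('brass',br&box(.4,.6,-.05,.4,.08,.2))
    rd=(cv2.inRange(hsv,(0,150,80),(6,255,255))>0)|(cv2.inRange(hsv,(172,150,80),(180,255,255))>0)
    pr('red',rd&box(.4,.6,.1,.5,.05,.2))
    for y in np.arange(-.05,.4,.025):
        q=P[ok&box(.4,.6,y,y+.025,.09,.25)]
        if len(q): print(round(y,3),len(q),q.mean(0).round(3),q[:,2].max().round(3))
E
```

```text
top pan 615 min [ 0.4736 -0.1276  0.14  ] max [ 0.5675 -0.006   0.1671] mean [ 0.5206 -0.0767  0.1516]
top pot 184 min [ 0.5131 -0.423   0.0205] max [ 0.5639 -0.3738  0.09  ] mean [ 0.5355 -0.3938  0.069 ]
top potcap 97 min [ 0.5186 -0.4187  0.0759] max [ 0.557  -0.3801  0.09  ] mean [ 0.538  -0.3995  0.0818]
top bench 606 min [ 0.4809 -0.2499 -0.011 ] max [ 0.6    -0.1701  0.0096] mean [ 0.5402 -0.2099 -0.0011]
top beam 359 min [0.4831 0.0301 0.1004] max [0.5452 0.3549 0.135 ] mean [0.51   0.1502 0.121 ]
top knob 26 min [0.5036 0.0967 0.147 ] max [0.5198 0.1141 0.1795] mean [0.5108 0.1048 0.1648]
top post 77 min [0.4975 0.2806 0.1004] max [0.5253 0.3549 0.1601] mean [0.5103 0.3242 0.1265]
top brass 85 min [0.4937 0.0345 0.1034] max [0.5347 0.1206 0.1705] mean [0.5122 0.0821 0.1307]
top red 8 min [0.5021 0.3141 0.0992] max [0.5036 0.3406 0.1078] mean [0.5029 0.3278 0.1039]
-0.05 116 [ 0.521 -0.04   0.151] 0.164
-0.025 69 [ 0.516 -0.014  0.136] 0.145
0.0 20 [0.515 0.012 0.129] 0.138
0.025 103 [0.513 0.039 0.124] 0.142
0.05 36 [0.516 0.059 0.124] 0.139
0.075 56 [0.511 0.091 0.131] 0.17
[... 1058 characters left out ...]
n [0.5169 0.3284 0.1273]
side brass 50 min [0.4984 0.0378 0.1152] max [0.5296 0.1098 0.1361] mean [0.5119 0.0884 0.1283]
-0.05 93 [ 0.523 -0.039  0.15 ] 0.161
-0.025 2 [ 0.511 -0.023  0.132] 0.155
0.0 5 [0.502 0.023 0.128] 0.138
0.025 39 [0.502 0.037 0.121] 0.138
0.05 12 [0.513 0.06  0.127] 0.134
0.075 93 [0.514 0.09  0.136] 0.169
0.1 25 [0.511 0.105 0.148] 0.169
0.125 2 [0.51  0.145 0.122] 0.123
0.15 5 [0.509 0.165 0.12 ] 0.122
0.175 9 [0.509 0.189 0.116] 0.121
0.2 7 [0.508 0.212 0.114] 0.118
0.225 9 [0.507 0.237 0.112] 0.117
0.25 9 [0.506 0.263 0.111] 0.117
0.275 12 [0.504 0.289 0.108] 0.115
0.3 5 [0.508 0.306 0.115] 0.146
0.325 58 [0.52  0.336 0.128] 0.158
0.35 1 [0.516 0.353 0.149] 0.149
```

```bash
python3 - <<'E'
from h import *
import plant
print([k for k in dir(plant) if not k.startswith('_')])
try: print(tips_ahead)
except Exception as e: print(e)
t=cam('top');P=cloud(t)
sl=P[150:195,350:400]; m=(sl[...,2]>.04)&(sl[...,2]<.12)&(t['depth'][150:195,350:400]>0)&(sl[...,1]<-.43)&(sl[...,1]>-.53)
q=sl[m]; print('carton',q.min(0),q.max(0))
E
```

```text
['Unreachable', 'get_state', 'read_camera', 'sign_off', 'tips_ahead']
0.008
carton [ 0.52775201 -0.52975636  0.04035935] [ 0.61807517 -0.45562917  0.07145918]
```

move_arm(linear=[[0.025,0.02,0],[0.025,0.02,0],[0.025,0.02,0],[0.025,0.02,0],[0.025,0.02,0],[0.025,0.02,-0.01],[0.025,0.02,-0.01],[0.025,0.02,-0.01],[0.025,0.02,-0.01],[0.025,0.02,0]], twist=[[0,0,6.5],[0,0,6.5],[0,0,6.5],[0,0,6.5],[0,0,6.5],[0,0,6.5],[0,0,6.5],[0,0,6.5],[0,0,6.5],[0,0,6.5]], grip=1)

```text
time: 1.23
eef_pos: [0.5348, -0.4099, 0.2]
tcp_rot: [0.695, 0.719, 0.0, 0.004]
contact_force: [-0.2, 0.2, -0.4]
opening: 0.999
```

```bash
python3 - <<'E'
from h import *
c=cam('wrist','w1'); s=get_state(); print(s['eef_pos'])
hsv=cv2.cvtColor(c['img'],cv2.COLOR_BGR2HSV)
m=cv2.inRange(hsv,(20,110,90),(34,255,255)); n,l,st,ce=cv2.connectedComponentsWithStats(m)
P=cloud(c)
for i in range(1,n):
    if st[i,4]>200:
        q=P[(l==i)&(c['depth']>0)]; q=q[q[:,2]>.078]; print(st[i],ce[i],plane(c,*ce[i],.08).round(4), q.min(0),q.max(0),(q.min(0)+q.max(0))/2)
E
```

```text
[ 0.5392451  -0.40592695  0.20094983]
```

View pics/w1.png

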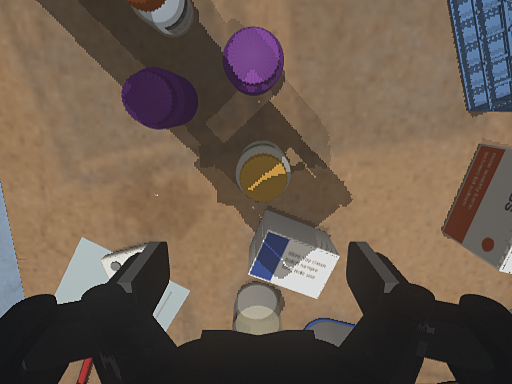

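```bash
python3 - <<'E'
from h import *
c=cam('wrist'); s=get_state(); print(s['eef_pos'],s['contact_force'])
P=cloud(c)
m=(abs(P[...,0]-.539)<.06)&(abs(P[...,1]+.4)<.035)&(P[...,2]>.077)&(P[...,2]<.1)
q=P[m]; print(len(q),q.min(0),q.max(0),(q.min(0)+q.max(0))/2,q.mean(0))
E
```

```text
[ 0.537433   -0.40823131  0.20167623] [ 1.61892898e-04 -6.94695177e-02  3.51913928e-01]
1688 [ 0.51864937 -0.41992487  0.07717417] [ 0.55928817 -0.37821461  0.0829329 ] [ 0.53896877 -0.39906974  0.08005354] [ 0.53899172 -0.39856173  0.08075852]
```

move_arm(linear=[[0.002,0.009,-0.03],[0,0,-0.03],[0,0,-0.03],[0,0,-0.03],[0,0,-0.02],[0,0,-0.015],[0,0,0]], twist=[[0,0,-1.5],[0,0,0],[0,0,0],[0,0,0],[0,0,0],[0,0,0],[0,0,0]])

```text
time: 1.92
eef_pos: [0.5403, -0.4021, 0.0472]
tcp_rot: [0.706, 0.708, -0.0, 0.012]
contact_force: [-1.1, -0.1, -0.4]
opening: 1.005
```

move_arm(linear=[[-0.001,0.002,-0.005],[0,0,0],[0,0,0],[0,0,0],[0,0,0],[0,0,0],[0,0,0]], twist=[[0,0,0],[0,0,0],[0,0,0],[0,0,0],[0,0,0],[0,0,0],[0,0,0]], grip=0, force=35)

```text
time: 2.5
eef_pos: [0.5398, -0.4033, 0.0468]
tcp_rot: [0.707, 0.707, -0.001, 0.015]
contact_force: [0.5, -1.0, -2.3]
opening: 0.585
```

move_arm(linear=[[0,0,0],[0,0,0.01],[0,0,0.02],[0,0,0.03],[0,0,0.03],[0,0,0.03],[0,0,0.03],[0,0,0.02],[0,0,0],[0,0,0],[0,0,0],[0,0,0]], twist=[[0,0,0],[0,0,0],[0,0,0],[0,0,0],[0,0,0],[0,0,0],[0,0,0],[0,0,0],[0,0,0],[0,0,0],[0,0,0],[0,0,0]])

```text
time: 3.5
eef_pos: [0.5357, -0.3986, 0.2242]
tcp_rot: [0.707, 0.707, -0.001, 0.011]
contact_force: [-0.4, 1.0, -2.7]
opening: 0.583
```

```bash
python3 - <<'E'
from h import *
F=[]
for i in range(4):
    c=cam(['side','wrist','top','side'][i],'lift%d'%i); s=get_state(); F.append(s['contact_force'][2]); print(s['time'],s['eef_pos'],s['tcp_rot'],s['contact_force'],s['opening'])
E
```

```text
3.55 [ 0.53547623 -0.39841664  0.22351413] [ 0.70712736  0.70700869 -0.0007657   0.01044125] [ 0.64220735  0.38869985 -2.58322122] 0.5819123390866668
3.6 [ 0.53542455 -0.3983709   0.22324592] [ 0.70714056  0.7069992  -0.00076992  0.01018614] [ 0.24699499  0.06623902 -1.72264829] 0.5812331945932628
3.65 [ 0.53547427 -0.39840709  0.22327309] [ 0.70710306  0.70703664 -0.0007813   0.01019033] [ 0.65633096  0.02196713 -2.91004426] 0.5857190238252873
3.7 [ 0.5355761  -0.39855815  0.22358021] [ 0.70713642  0.70699934 -0.00079298  0.01045883] [-0.16314696  0.12385496 -1.5835322 ] 0.5837929089270835
```

View pics/lift3.png

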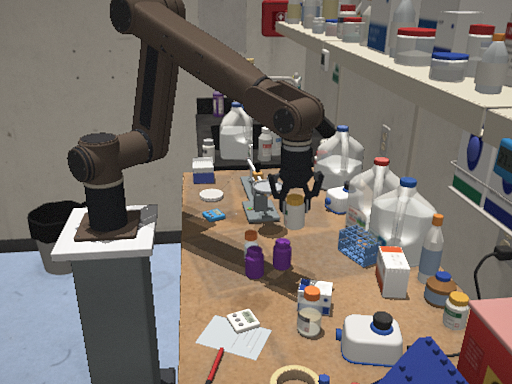

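move_arm(linear=[[-0.001,0.01,0.005],[-0.001,0.02,0.005],[-0.001,0.03,0.002],[-0.0015,0.035,0],[-0.0015,0.035,0],[-0.0015,0.035,0],[-0.0015,0.035,0],[-0.0015,0.035,0],[-0.0015,0.03,0],[-0.001,0.02,0],[-0.001,0.015,0],[0,0.01,0],[0,0,0],[0,0,0]], twist=[[0,0,0],[0,0,0],[0,0,0],[0,0,0],[0,0,0],[0,0,0],[0,0,0],[0,0,0],[0,0,0],[0,0,0],[0,0,0],[0,0,0],[0,0,0],[0,0,0]])

```text
time: 4.87
eef_pos: [0.5122, -0.0674, 0.2303]
tcp_rot: [0.708, 0.707, -0.001, 0.004]
contact_force: [0.3, 0.4, -3.2]
opening: 0.585
```

```bash
python3 - <<'E'
from h import *
for i in range(3):
    c=cam(['side','wrist','top'][i],'pan%d'%i); s=get_state(); print(s['time'],s['eef_pos'],s['tcp_rot'],s['contact_force'],s['opening'])
    P=cloud(c); m=(abs(P[...,0]-.52)<.06)&(abs(P[...,1]+.08)<.06)&(P[...,2]>.14)&(P[...,2]<.167)&(c['depth']>0); q=P[m]
    if len(q): print('pan',len(q),q.min(0),q.max(0))
a=cv2.imread('pics/pan0.png')[120:260,200:360]; cv2.imwrite('pics/pan0z.png',cv2.resize(a,None,fx=4.5,fy=4.2,interpolation=cv2.INTER_CUBIC)[:600])
E
```

```text
4.9167 [ 0.51224895 -0.06771967  0.23025474] [ 7.07893866e-01  7.06309669e-01 -5.15843502e-04  3.55806988e-03] [ 0.0217833  -0.65224098 -2.44204162] 0.5849639238741894
pan 369 [ 0.47469306 -0.13103195  0.14814681] [ 0.57187343 -0.02584769  0.16066674]
4.9667 [ 0.51238164 -0.06831061  0.23025741] [ 7.08200652e-01  7.06001454e-01 -5.63419023e-04  3.66960475e-03] [ 0.67381374  0.65075213 -2.52031872] 0.5864493199034042
pan 5298 [ 0.4705415  -0.09506818  0.1476304 ] [ 0.5696975  -0.02667458  0.15927736]
5.0167 [ 0.51246984 -0.0686644   0.23028456] [ 7.08391432e-01  7.05809752e-01 -5.79371865e-04  3.72001215e-03] [ 0.24823089 -0.18324939 -2.75992931] 0.5865516919038354
pan 86 [ 0.47653289 -0.11890597  0.14108339] [ 0.52559735 -0.02030635  0.16157089]
```

View pics/pan0z.png

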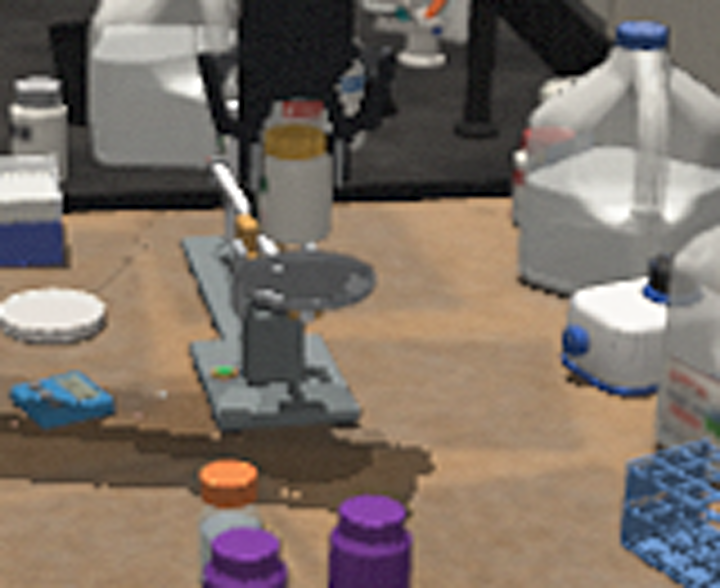

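View pics/pan1.png

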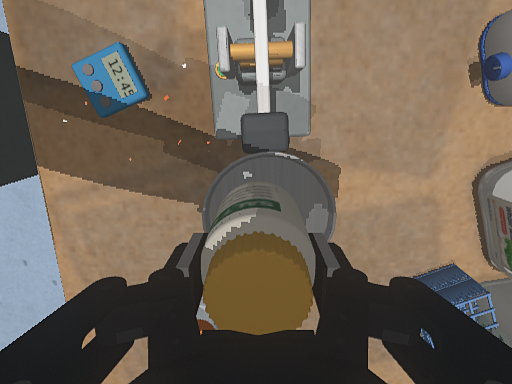

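move_arm(linear=[[0.005,-0.006,0],[0.005,-0.006,0],[0,-0.001,-0.005],[0,0,-0.01],[0,0,-0.008],[0,0,-0.004],[0,0,0]], twist=[[-0.5,0,0],[-0.4,0,0],[0,0,0],[0,0,0],[0,0,0],[0,0,0],[0,0,0]])

```text
time: 5.6
eef_pos: [0.5238, -0.0876, 0.1996]
tcp_rot: [0.711, 0.703, -0.007, 0.01]
contact_force: [-0.6, 0.8, -2.2]
opening: 0.583
```

move_arm(linear=[[0,0.003,0],[0,0.002,-0.001],[0,0,-0.002],[0,0,-0.002],[0,0,-0.002],[0,0,-0.002],[0,0,-0.002],[0,0,0],[0,0,0]], twist=[[0,0,0],[0,0,0],[0,0,0],[0,0,0],[0,0,0],[0,0,0],[0,0,0],[0,0,0],[0,0,0]])

```text
time: 6.35
eef_pos: [0.5237, -0.0813, 0.1875]
tcp_rot: [0.71, 0.704, -0.007, 0.01]
contact_force: [-0.8, -0.1, -2.1]
opening: 0.583
```

```bash
python3 - <<'E'
from h import *
for i in range(2):
    c=cam(['side','wrist'][i],'pb%d'%i); s=get_state(); print(s['time'],s['eef_pos'],s['tcp_rot'],s['contact_force'],s['opening'])
    P=cloud(c); m=(abs(P[...,0]-.52)<.06)&(abs(P[...,1]+.08)<.06)&(P[...,2]>.12)&(P[...,2]<.167)&(c['depth']>0); q=P[m]
    if len(q): print('pan',len(q),q.min(0),q.max(0))
a=cv2.imread('pics/pb0.png')[120:260,200:360]; cv2.imwrite('pics/pb0z.png',cv2.resize(a,None,fx=4.5,fy=4.2,interpolation=cv2.INTER_CUBIC)[:600])
E
```

```text
6.4 [ 0.52364134 -0.08129405  0.18750001] [ 0.71024615  0.70384989 -0.0073399   0.00958413] [ 1.00329726  0.37479525 -2.81050476] 0.5822051895299099
pan 311 [ 0.47373653 -0.1308554   0.12074535] [ 0.57232099 -0.03358319  0.16684826]
6.45 [ 0.52368481 -0.08129424  0.18756459] [ 0.71023987  0.70385574 -0.00731603  0.00963854] [ 0.35702626 -0.0729888  -2.35855388] 0.5853849131195048
pan 10870 [ 0.47047352 -0.09414327  0.12779967] [ 0.56988499 -0.02000554  0.16699772]
```

View pics/pb0z.png

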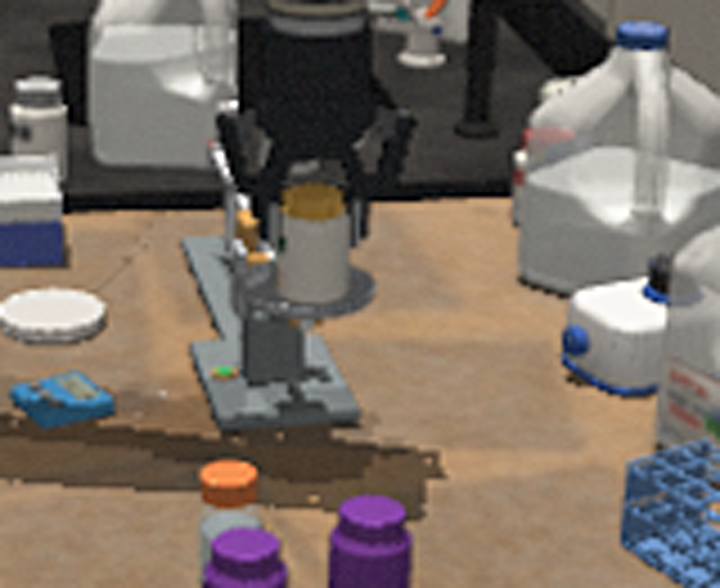

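View pics/pb1.png

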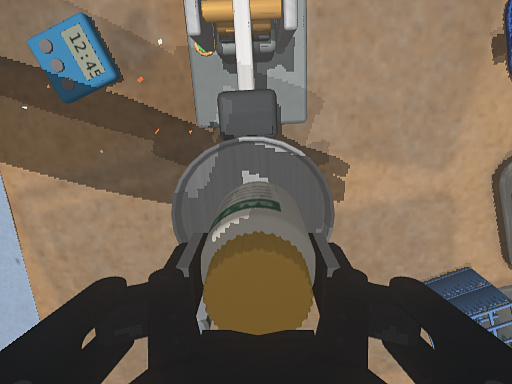

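move_arm(linear=[[0,0,-0.002],[0,0,-0.002],[0,0,-0.001],[0,0,0],[0,0,0]], twist=[[0,0,0],[0,0,0],[0,0,0],[0,0,0],[0,0,0]])

```text
time: 6.87
eef_pos: [0.5239, -0.0814, 0.1825]
tcp_rot: [0.71, 0.704, -0.007, 0.01]
contact_force: [0.7, 0.3, -1.9]
opening: 0.583
```

```bash
python3 - <<'E'
from h import *
for i in range(4):
    c=cam(['side','wrist','wrist','side'][i],'pc%d'%i); s=get_state(); print(s['time'],s['eef_pos'],s['tcp_rot'],s['contact_force'],s['opening'])
    for nm,x0,x1 in(('L',.474,.486),('R',.558,.57)):
        P=cloud(c); m=(P[...,0]>x0)&(P[...,0]<x1)&(abs(P[...,1]+.08)<.03)&(P[...,2]>.125)&(P[...,2]<.167)&(c['depth']>0); q=P[m]
        if len(q): print('pan',nm,len(q),np.percentile(q[:,2],[5,50,95]))
E
```

```text
6.9167 [ 0.52390342 -0.08137027  0.18246152] [ 0.71034742  0.70374663 -0.00703431  0.00988651] [-0.01798259  0.37337645 -2.46007158] 0.5840577296422402
pan L 25 [0.13696771 0.14144967 0.14702879]
pan R 33 [0.13683183 0.14131113 0.14654965]
6.9667 [ 0.52392678 -0.08137522  0.1825227 ] [ 0.71035214  0.70374145 -0.00702635  0.00992165] [-0.62171991  0.21481698 -2.7749534 ] 0.5838960768054221
pan L 1295 [0.13759127 0.1387385  0.14510078]
pan R 1070 [0.13757641 0.13983652 0.14574307]
7.0167 [ 0.52393282 -0.08137635  0.18257418] [ 0.71032476  0.70376861 -0.00703463  0.00994919] [-0.35494478  0.45429423 -1.40779802] 0.5860512806526715
pan L 1301 [0.13769304 0.138861   0.14522134]
pan R 1074 [0.13774973 0.1397201  0.14588875]
7.0667 [ 0.52395153 -0.08138797  0.18263273] [ 0.71034736  0.7037459  -0.00701137  0.00995846] [ 0.67185081 -0.08116616 -1.75290835] 0.5805171632187802
pan L 24 [0.13791796 0.14160025 0.14615798]
pan R 31 [0.13799005 0.14084296 0.14600017]
```

move_arm(linear=[[0,0,-0.0015],[0,0,-0.0015],[0,0,-0.0015],[0,0,0],[0,0,0]], twist=[[0,0,0],[0,0,0],[0,0,0],[0,0,0],[0,0,0]])

```text
time: 7.48
eef_pos: [0.524, -0.0813, 0.1778]
tcp_rot: [0.71, 0.704, -0.007, 0.01]
contact_force: [0.6, 0.5, -2.8]
opening: 0.58
```

```bash
python3 - <<'E'
from h import *
for i in range(4):
    c=cam('wrist'); s=get_state(); print(s['time'],s['eef_pos'],s['contact_force'])
    for nm,x0,x1 in(('L',.474,.486),('R',.558,.57)):
        P=cloud(c); m=(P[...,0]>x0)&(P[...,0]<x1)&(abs(P[...,1]+.08)<.03)&(P[...,2]>.125)&(P[...,2]<.167)&(c['depth']>0); q=P[m]
        if len(q): print('pan',nm,len(q),np.percentile(q[:,2],[5,50,95]))
E
```

```text
7.5333 [ 0.52392847 -0.08128347  0.17778567] [ 0.52371238 -0.52762093 -2.14212412]
pan L 1289 [0.13300918 0.13417642 0.14051229]
pan R 1074 [0.13305259 0.13505472 0.14113689]
7.5833 [ 0.52398923 -0.08129064  0.17788629] [ 0.01556601 -0.8705504  -1.59285103]
pan L 1289 [0.1329483  0.13418704 0.14047723]
pan R 1072 [0.13313529 0.13494659 0.1411719 ]
7.6333 [ 0.52401168 -0.08132397  0.17795437] [-0.41436575 -0.22033202 -2.46005657]
pan L 1300 [0.13302142 0.13428801 0.14066568]
pan R 1067 [0.13315161 0.13516887 0.14122407]
7.6833 [ 0.5240071  -0.08129849  0.17799618] [ 0.13147718  0.70716407 -1.80113339]
pan L 1301 [0.13307869 0.13427786 0.14074201]
pan R 1069 [0.13322071 0.13525434 0.1412694 ]
```

move_arm(linear=[[0,0,-0.0008],[0,0,-0.0005],[0,0,0],[0,0,0]], twist=[[0,0,0],[0,0,0],[0,0,0],[0,0,0]])

```text
time: 8.02
eef_pos: [0.524, -0.0813, 0.1767]
tcp_rot: [0.71, 0.704, -0.007, 0.01]
contact_force: [-0.3, -0.0, -2.4]
opening: 0.582
```

```bash
python3 - <<'E'
from h import *
for i in range(4):
    c=cam('wrist'); s=get_state(); print(s['time'],s['eef_pos'],s['contact_force'])
    for nm,x0,x1 in(('L',.474,.486),('R',.558,.57)):
        P=cloud(c); m=(P[...,0]>x0)&(P[...,0]<x1)&(abs(P[...,1]+.08)<.03)&(P[...,2]>.125)&(P[...,2]<.167)&(c['depth']>0); q=P[m]
        if len(q): print('pan',nm,len(q),np.percentile(q[:,2],[5,50,95]))
E
```

```text
8.0667 [ 0.52400336 -0.08126169  0.1767135 ] [ 0.46006233  1.07154631 -1.68973284]
pan L 1301 [0.13195163 0.13316626 0.13947065]
pan R 1073 [0.13204231 0.13406484 0.14005318]
8.1167 [ 0.52402502 -0.08127455  0.17674603] [ 0.40290201 -0.2537386  -1.64730073]
pan L 1297 [0.13193302 0.13317065 0.13946511]
pan R 1071 [0.1320557  0.13411297 0.1400866 ]
8.1667 [ 0.52400873 -0.08126762  0.17673445] [ 0.4566321  -0.24343191 -2.21765389]
pan L 1304 [0.131944   0.13316571 0.13941969]
pan R 1069 [0.13197989 0.13405616 0.14010853]
8.2167 [ 0.52402714 -0.08128885  0.17679712] [-0.01848179 -0.10255649 -2.14451766]
pan L 1300 [0.13199973 0.13316149 0.13948947]
pan R 1070 [0.13209254 0.13411153 0.14015307]
```

Still riding down by about 1 mm without load; keep going.

move_arm(linear=[[0,0,-0.001],[0,0,-0.0006],[0,0,0],[0,0,0]], twist=[[0,0,0],[0,0,0],[0,0,0],[0,0,0]])

```text
time: 8.55
eef_pos: [0.5242, -0.0814, 0.176]
tcp_rot: [0.71, 0.704, -0.007, 0.01]
contact_force: [-1.4, -0.1, -0.6]
opening: 0.583
```

```bash
python3 - <<'E'
from h import *
for i in range(4):
    c=cam('wrist'); s=get_state(); print(s['time'],s['eef_pos'],s['contact_force'])
    for nm,x0,x1 in(('L',.474,.486),('R',.558,.57)):
        P=cloud(c); m=(P[...,0]>x0)&(P[...,0]<x1)&(abs(P[...,1]+.08)<.03)&(P[...,2]>.125)&(P[...,2]<.167)&(c['depth']>0); q=P[m]
        if len(q): print('pan',nm,len(q),np.percentile(q[:,2],[5,50,95]))
E
```

```text
8.6 [ 0.52423914 -0.08142998  0.17598938] [-1.04983841  1.17988239 -0.74723644]
pan L 1313 [0.13155733 0.13273338 0.13897728]
pan R 1066 [0.13166937 0.133705   0.13973965]
8.65 [ 0.5242286  -0.0814097   0.17594751] [-0.31794184  0.41255558 -0.08761835]
pan L 1305 [0.13154073 0.1327011  0.13897713]
pan R 1072 [0.13165716 0.13352228 0.13972366]
8.7 [ 0.52423349 -0.08141414  0.17591185] [-0.75896433  0.47077436 -0.2296214 ]
pan L 1309 [0.131499   0.13267735 0.13901207]
pan R 1069 [0.13150803 0.13364761 0.13970303]
8.75 [ 0.52422894 -0.08141565  0.17589918] [-0.10403969 -0.04803082 -0.04584187]
pan L 1314 [0.13142086 0.13264675 0.13907881]
pan R 1071 [0.13148088 0.13360033 0.1396607 ]
```

move_arm(linear=[[0,0,0],[0,0,0],[0,0,0],[0,0,0],[0,0,0]], twist=[[0,0,0],[0,0,0],[0,0,0],[0,0,0],[0,0,0]], grip=0.85)

```text
time: 9.17
eef_pos: [0.5257, -0.0821, 0.1773]
tcp_rot: [0.71, 0.704, -0.006, 0.013]
contact_force: [-0.2, -0.0, 1.1]
opening: 0.848
```

move_arm(linear=[[0,0,0.005],[0,0,0.015],[0,0,0.03],[0,0,0.035],[0,0,0.035],[0,0,0.02],[0,0,0]], twist=[[0,0,0],[0,0,0],[0,0,0],[0,0,0],[0,0,0],[0,0,0],[0,0,0]])

```text
time: 9.75
eef_pos: [0.5225, -0.0812, 0.3224]
tcp_rot: [0.71, 0.704, -0.007, 0.01]
contact_force: [0.1, 0.5, 1.1]
opening: 0.852
```

```bash
python3 - <<'E'
from h import *
for i in range(3):
    c=cam(['side','wrist','top'][i],'r%d'%i); s=get_state(); print(s['time'],s['eef_pos'],s['tcp_rot'],s['contact_force'],s['opening'],s['qpos'])
    P=cloud(c);ok=c['depth']>0
    box=lambda a,b,c0,d,e,f:(P[...,0]>a)&(P[...,0]<b)&(P[...,1]>c0)&(P[...,1]<d)&(P[...,2]>e)&(P[...,2]<f)&ok
    for nm,m in(('cap',box(.48,.57,-.13,-.03,.19,.225)),('knob',box(.49,.53,.06,.25,.145,.2)),('block',box(.48,.55,.06,.2,.13,.15))):
        q=P[m]
        if len(q): print(nm,len(q),q.min(0).round(4),q.max(0).round(4),((q.min(0)+q.max(0))/2).round(4))
a=cv2.imread('pics/r0.png')[120:260,200:360]; cv2.imwrite('pics/r0z.png',cv2.resize(a,None,fx=4.5,fy=4.2,interpolation=cv2.INTER_CUBIC)[:600])
E
```

```text
9.8 [ 0.52213729 -0.08103132  0.32066648] [ 0.71034518  0.70375184 -0.00767989  0.0091703 ] [ 0.4268193  -0.02580177  0.32393929] 0.847786748802464 [-0.33594767 -0.09721265  1.84184642 -0.02222194  1.38725743 -0.32267267]
cap 164 [ 0.5022 -0.1094  0.19  ] [ 0.5502 -0.0647  0.2161] [ 0.5262 -0.087   0.2031]
knob 51 [0.5058 0.0826 0.1451] [0.5231 0.2434 0.1796] [0.5145 0.163  0.1624]
block 85 [0.4976 0.064  0.1302] [0.5299 0.1992 0.1497] [0.5138 0.1316 0.1399]
9.85 [ 0.52119968 -0.08072913  0.31782803] [ 0.71035552  0.7037539  -0.00867777  0.00708362] [-0.34921482  0.27388599 -0.39205375] 0.846616989151857 [-0.33601093 -0.09550972  1.84532666 -0.02218627  1.38669973 -0.32266801]
cap 2556 [ 0.4976 -0.0998  0.1901] [ 0.5492 -0.0532  0.215 ] [ 0.5234 -0.0765  0.2026]
block 81 [0.5086 0.0636 0.13  ] [0.5171 0.0829 0.1321] [0.5128 0.0733 0.1311]
9.9 [ 0.52038745 -0.0804606   0.3155928 ] [ 0.71034841  0.7037653  -0.00959123  0.00524791] [-0.2954811   0.58001548 -0.55584268] 0.8443263532687681 [-0.33602386 -0.09406224  1.84797806 -0.02221832  1.38670185 -0.32265663]
cap 36 [ 0.5014 -0.0745  0.1902] [ 0.5336 -0.0545  0.2213] [ 0.5175 -0.0645  0.2058]
knob 47 [0.5002 0.0871 0.1451] [0.522  0.2482 0.1839] [0.5111 0.1677 0.1645]
block 143 [0.4947 0.0627 0.1301] [0.5268 0.1992 0.1495] [0.5107 0.1309 0.1398]
```

View pics/r0z.png

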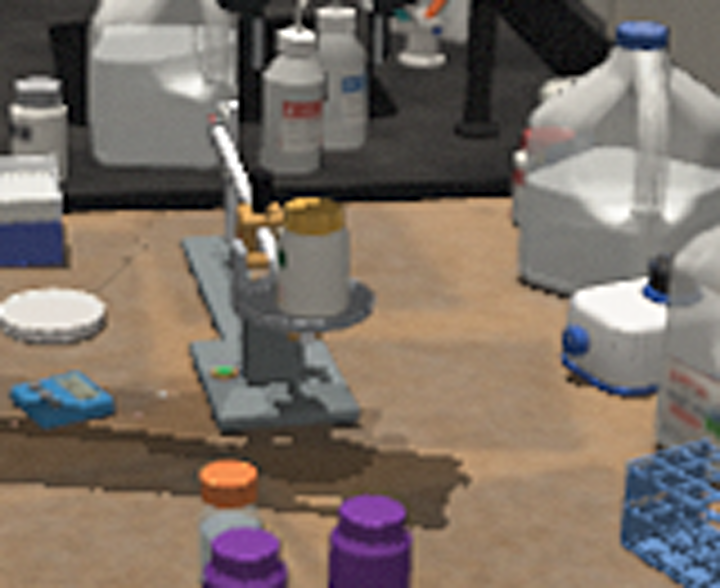

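View pics/r1.png

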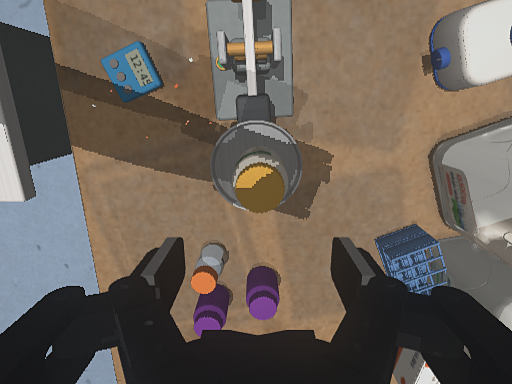

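move_arm(linear=[[0,0.013,0],[-0.001,0.013,0],[0,0.013,0],[-0.001,0.013,0],[0,0.013,0],[-0.001,0.013,0],[0,0.013,0],[-0.001,0.013,0],[0,0.013,0],[-0.001,0.013,-0.01],[0,0.013,-0.01],[-0.001,0.013,-0.01],[0,0.013,-0.01],[-0.001,0.013,0],[0,0,0]], twist=[[0,0,6.7],[0,0,6.7],[0,0,6.7],[0,0,6.7],[0,0,6.7],[0,0,6.7],[0,0,6.7],[0,0,6.7],[0,0,6.7],[0,0,6.7],[0,0,6.7],[0,0,6.7],[0,0,6.7],[0,0,6.7],[0,0,0]], grip=0.4)

```text
time: 11.15
eef_pos: [0.4933, 0.1104, 0.2269]
tcp_rot: [-0.068, 0.997, -0.019, -0.02]
contact_force: [0.4, 0.5, 0.1]
opening: 0.398
```

```bash
python3 - <<'E'
from h import *
from scipy.spatial.transform import Rotation as R
for i in range(2):
    c=cam(['wrist','side'][i],'k%d'%i); s=get_state(); print(s['time'],s['eef_pos'],s['contact_force'],s['opening'],s['qpos']); print(R.from_quat(s['tcp_rot']).as_matrix().round(4))
    if i==0:
        P=cloud(c);ok=c['depth']>0
        m=ok&(abs(P[...,0]-.513)<.03)&(P[...,1]>.05)&(P[...,1]<.3)&(P[...,2]>.09)&(P[...,2]<.2)
        for z0,z1 in((.165,.185),(.15,.165),(.134,.15),(.12,.134)):
            q=P[m&(P[...,2]>z0)&(P[...,2]<z1)]
            if len(q): print(z0,len(q),q.min(0).round(4),q.max(0).round(4),((q.min(0)+q.max(0))/2).round(4))
E
```

```text
11.2 [0.49294618 0.10949549 0.22623364] [ 0.16967519  0.04556787 -0.08983767] 0.39639637939881134 [ 0.03680671 -0.05523569  1.97568862 -0.04185629  1.2616466  -1.6526832 ]
[[-0.9904 -0.1325 -0.0387]
 [-0.1309  0.9905 -0.0413]
 [ 0.0438 -0.0358 -0.9984]]
0.165 625 [0.5028 0.0914 0.1651] [0.5208 0.1095 0.1777] [0.5118 0.1004 0.1714]
0.15 220 [0.4962 0.0931 0.15  ] [0.5119 0.3    0.165 ] [0.5041 0.1965 0.1575]
0.134 4517 [0.4836 0.05   0.134 ] [0.5429 0.3    0.15  ] [0.5133 0.175  0.142 ]
0.12 1671 [0.4832 0.05   0.12  ] [0.5427 0.299  0.134 ] [0.513  0.1745 0.127 ]
11.25 [0.49373246 0.10885825 0.22736207] [ 0.82585196 -0.19801729 -0.0979031 ] 0.40129473807816685 [ 0.03561097 -0.05593132  1.97419612 -0.04216353  1.26180058 -1.65179984]
[[-0.9908 -0.1305 -0.0367]
 [-0.129   0.9908 -0.0415]
 [ 0.0418 -0.0364 -0.9985]]
```

View pics/k0.png

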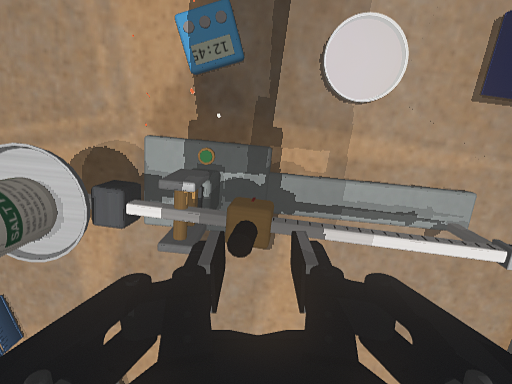

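View pics/k1.png

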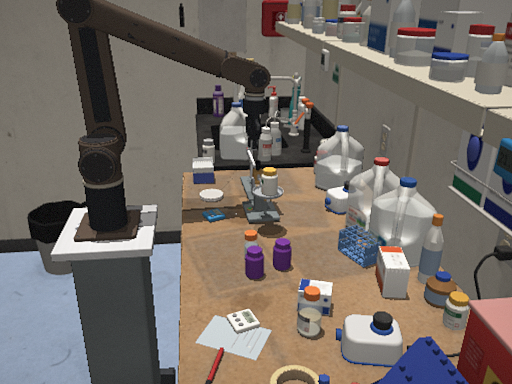

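move_arm(linear=[[0.009,-0.004,0],[0.009,-0.004,0],[0,0,-0.005],[0,0,0],[0,0,0]], twist=[[1.2,-1,-2.3],[1.2,-1.1,-2.3],[0,0,0],[0,0,0],[0,0,0]])

```text
time: 11.67
eef_pos: [0.5146, 0.0963, 0.2214]
tcp_rot: [-0.015, 1.0, 0.003, 0.001]
contact_force: [0.1, 0.3, 0.4]
opening: 0.393
```

```bash
cat >> h.py <<'E'
from scipy.spatial.transform import Rotation as Rr
def st():
    s=get_state(); M=Rr.from_quat(s['tcp_rot']).as_matrix()
    print(round(s['time'],2),'pos',s['eef_pos'].round(4),'F',s['contact_force'].round(1),'op',round(s['opening'],3),'jaw',round(float(np.degrees(np.arctan2(M[1,1],M[0,1]))),2),'z',M[:,2].round(3)); return s
E
python3 - <<'E'
from h import *
st()
E
```

```text
11.67 pos [0.5146 0.0963 0.2214] F [0.1 0.3 0.4] op 0.393 jaw 91.7 z [ 0.002  0.005 -1.   ]
```

Well aligned. Descend around the knob.

move_arm(linear=[[-0.002,0.003,-0.01],[0,0,-0.015],[0,0,-0.015],[0,0,-0.015],[0,0,-0.005],[0,0,0],[0,0,0]], twist=[[0,0,1],[0,0,0],[0,0,0],[0,0,0],[0,0,0],[0,0,0],[0,0,0]])

```text
time: 12.25
eef_pos: [0.512, 0.0993, 0.1584]
tcp_rot: [-0.024, 1.0, 0.003, 0.002]
contact_force: [-0.5, -0.4, 0.1]
opening: 0.395
```

```bash
python3 - <<'E'
from h import *
c=cam('wrist','d0');s=st()
P=cloud(c);ok=c['depth']>0
m=ok&(abs(P[...,0]-.513)<.03)&(P[...,1]>.05)&(P[...,1]<.16)&(P[...,2]>.09)&(P[...,2]<.2)
for z0,z1 in((.168,.185),(.15,.165),(.136,.15)):
    q=P[m&(P[...,2]>z0)&(P[...,2]<z1)]
    if len(q): print(z0,len(q),q.min(0).round(4),q.max(0).round(4))
E
```

```text
12.3 pos [0.5121 0.0993 0.1586] F [ 0.3 -0.7  0.3] op 0.399 jaw 92.81 z [ 0.005  0.006 -1.   ]
0.168 2808 [0.4985 0.0692 0.168 ] [0.5236 0.1308 0.185 ]
0.15 1119 [0.4987 0.0694 0.15  ] [0.5235 0.1307 0.165 ]
0.136 2630 [0.4943 0.083  0.136 ] [0.5286 0.1599 0.15  ]
```

View pics/d0.png

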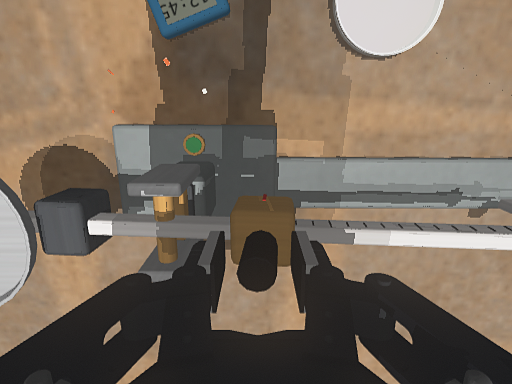

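move_arm(linear=[[0,0.002,0],[0,0.002,0],[0,0.002,0],[0,0.002,0],[0,0.002,0],[-0.0002,0.003,0],[-0.0002,0.003,0],[-0.0002,0.003,0.0003],[-0.0002,0.003,0.0003],[-0.0002,0.003,0.0003]], twist=[[0,0,0],[0,0,0],[0,0,0],[0,0,0],[0,0,0],[0,0,0],[0,0,0],[0,0,0],[0,0,0],[0,0,0]])

```text
time: 13.13
eef_pos: [0.5129, 0.1223, 0.1622]
tcp_rot: [-0.025, 1.0, -0.002, 0.005]
contact_force: [1.6, -5.2, -1.5]
opening: 0.401
```

```bash
python3 - <<'E'
from h import *
c=cam('wrist','e0');s=st()
E
```

```text
13.18 pos [0.5128 0.1229 0.1623] F [ 0.3 -3.7 -1.3] op 0.402 jaw 92.92 z [ 0.01  -0.004 -1.   ]
```

View pics/e0.png

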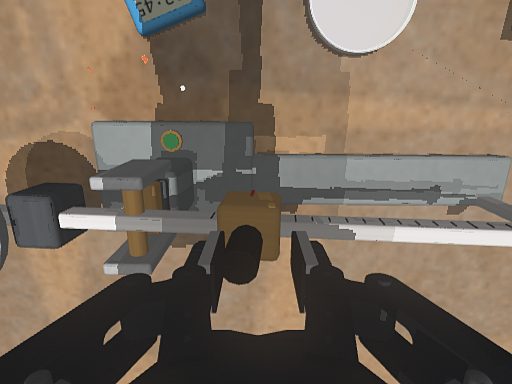

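move_arm(linear=[[-0.0002,0.003,0],[-0.0002,0.003,0],[-0.0002,0.003,0],[-0.0002,0.003,0],[-0.0002,0.003,0],[-0.0002,0.003,0],[-0.0002,0.003,0],[-0.0002,0.003,0],[-0.0002,0.003,0],[-0.0002,0.003,0]], twist=[[0,0,0],[0,0,0],[0,0,0],[0,0,0],[0,0,0],[0,0,0],[0,0,0],[0,0,0],[0,0,0],[0,0,0]])

```text
time: 14.02
eef_pos: [0.5113, 0.1533, 0.1622]
tcp_rot: [-0.026, 1.0, -0.005, 0.006]
contact_force: [0.7, -5.3, -0.7]
opening: 0.4
```

```bash
python3 - <<'E'
from h import *
c=cam('wrist','e1');s=st()
E
```

```text
14.07 pos [0.5112 0.1538 0.1622] F [-0.5 -4.  -0.9] op 0.403 jaw 92.99 z [ 0.011 -0.008 -1.   ]
```

View pics/e1.png

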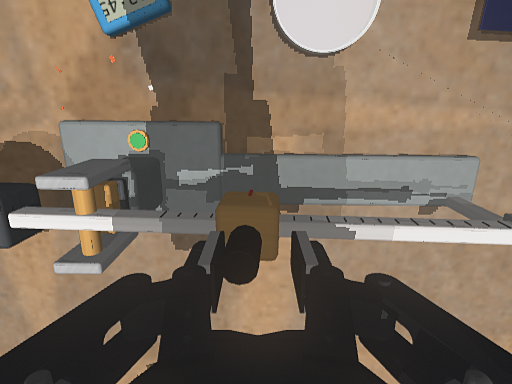

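move_arm(linear=[[-0.0002,0.003,0],[-0.0002,0.003,0],[-0.0002,0.003,0],[-0.0002,0.003,0],[-0.0002,0.003,0],[-0.0002,0.003,0],[-0.0002,0.003,0],[-0.0002,0.003,0],[-0.0002,0.003,0],[-0.0002,0.003,0],[-0.0002,0.003,0],[-0.0002,0.003,0],[-0.0002,0.003,0],[-0.0002,0.002,0]], twist=[[0,0,0],[0,0,0],[0,0,0],[0,0,0],[0,0,0],[0,0,0],[0,0,0],[0,0,0],[0,0,0],[0,0,0],[0,0,0],[0,0,0],[0,0,0],[0,0,0]])

```text
time: 15.23
eef_pos: [0.5089, 0.1955, 0.1614]
tcp_rot: [-0.027, 1.0, -0.007, 0.006]
contact_force: [1.1, -4.7, -1.6]
opening: 0.402
```

```bash
python3 - <<'E'
from h import *
c=cam('wrist','e2');s=st()
E
```

```text
15.28 pos [0.5088 0.1958 0.1615] F [ 1.3 -3.1 -1.7] op 0.399 jaw 93.07 z [ 0.012 -0.013 -1.   ]
```

View pics/e2.png

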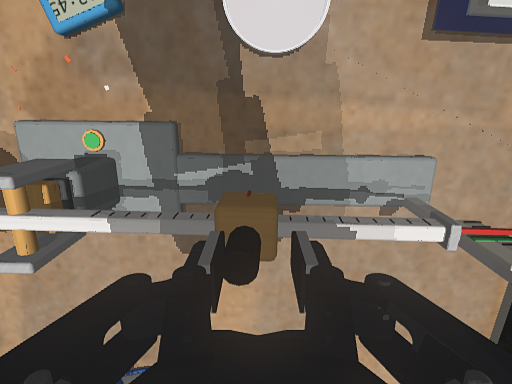

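move_arm(linear=[[0,-0.003,0],[0,-0.003,0],[0,-0.003,0],[0,0,0],[0,0,0],[0,0,0],[0,0,0],[0,0,0],[0,0,0],[0,0,0],[0,0,0],[0,0,0]], twist=[[0,0,0],[0,0,0],[0,0,0],[0,0,0],[0,0,0],[0,0,0],[0,0,0],[0,0,0],[0,0,0],[0,0,0],[0,0,0],[0,0,0]])

```text
time: 16.28
eef_pos: [0.5085, 0.1903, 0.1632]
tcp_rot: [-0.026, 1.0, -0.001, 0.006]
contact_force: [-0.2, 0.2, -0.1]
opening: 0.402
```

```bash
cat >> h.py <<'E'
def tilt(tag):
    for n in('wrist','side','top'):
        c=cam(n,tag+n[0]); P=cloud(c); ok=c['depth']>0
        m=ok&(P[...,1]>.06)&(P[...,1]<.335)&(abs(P[...,0]-(.5156-.049*(P[...,1]-.041)))<.006)&(P[...,2]>.09)&(P[...,2]<.165)
        q=P[m]; r=q[:,1]-.041
        # robust fit on beam upper surface: drop block/knob
        z=q[:,2]-.128; k=abs(z)<.03
        for _ in range(8):
            A=np.polyfit(r[k],z[k],1); e=z-np.polyval(A,r); k=abs(e)<max(.0015,1.5*np.median(abs(e[k])))
        print(n,'beamfit slope',A.round(4),k.sum(), 'z at r=.25',round(float(np.polyval(A,.25)),4))
        hsv=cv2.cvtColor(c['img'],cv2.COLOR_BGR2HSV)
        for nm,mm in(('red',(cv2.inRange(hsv,(0,120,60),(8,255,255))|cv2.inRange(hsv,(172,120,60),(180,255,255)))>0),('green',cv2.inRange(hsv,(40,90,50),(85,255,255))>0)):
            w=mm&ok&(P[...,1]>.27)&(P[...,1]<.38)&(abs(P[...,0]-.503)<.03)&(P[...,2]>.07)&(P[...,2]<.17); q2=P[w]
            if len(q2): print('  ',nm,len(q2),q2.mean(0).round(4),'zmed',np.median(q2[:,2]).round(4),'z',q2[:,2].min().round(4),q2[:,2].max().round(4))
    return st()
E
python3 - <<'E'
from h import *
tilt('t1')
a=cv2.imread('pics/t1w.png'); cv2.imwrite('pics/t1wz.png',cv2.resize(a[180:290,380:512],None,fx=5,fy=5,interpolation=cv2.INTER_CUBIC))
E
```

```text
wrist beamfit slope [ 0.0813 -0.0014] 5121 z at r=.25 0.0189
   red 255 [0.5021 0.3232 0.1425] zmed 0.1429 z 0.1189 0.1449
   green 44 [0.5097 0.3457 0.1165] zmed 0.1161 z 0.1143 0.1295
side beamfit slope [0.076 0.   ] 32 z at r=.25 0.019
   red 1 [0.5054 0.3359 0.1429] zmed 0.1429 z 0.1429 0.1429
top beamfit slope [0.0597 0.0004] 28 z at r=.25 0.0154
   red 10 [0.5021 0.3259 0.1449] zmed 0.1451 z 0.1404 0.1498
   green 4 [0.5113 0.3376 0.1216] zmed 0.1214 z 0.1125 0.131
16.43 pos [0.5085 0.1903 0.1632] F [-0.7  0.1  0.1] op 0.401 jaw 92.96 z [ 0.013 -0.002 -1.   ]
```

View pics/t1w.png

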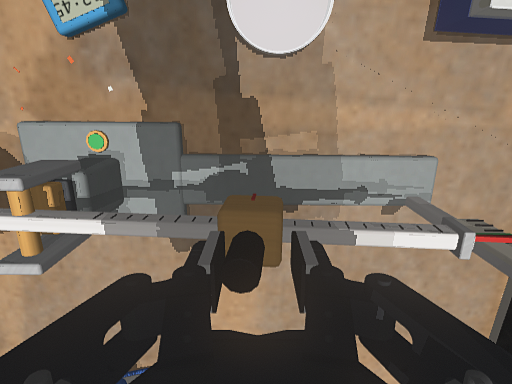

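View pics/t1wz.png

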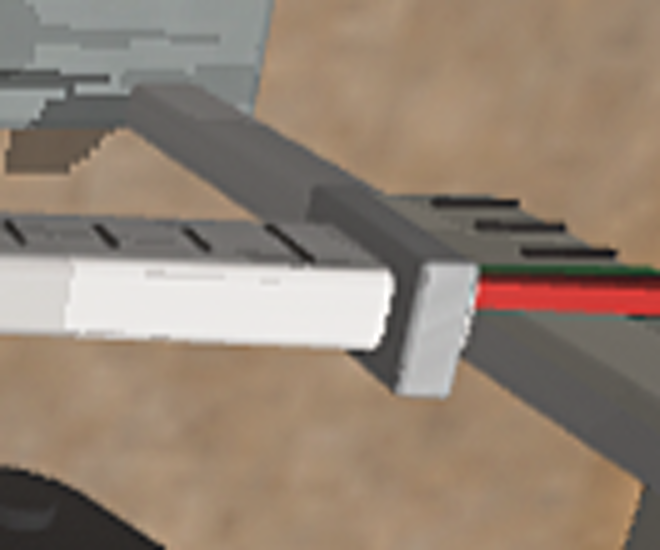

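move_arm(linear=[[0,0.002,0],[0,0.002,0],[0,0.002,0],[0,0.002,0],[0,0.002,0],[0,0.002,0],[0,0.002,0],[0,0.002,0],[0,-0.002,0],[0,-0.003,0],[0,-0.002,0],[0,0,0],[0,0,0],[0,0,0],[0,0,0],[0,0,0],[0,0,0],[0,0,0],[0,0,0],[0,0,0]], twist=[[0,0,0],[0,0,0],[0,0,0],[0,0,0],[0,0,0],[0,0,0],[0,0,0],[0,0,0],[0,0,0],[0,0,0],[0,0,0],[0,0,0],[0,0,0],[0,0,0],[0,0,0],[0,0,0],[0,0,0],[0,0,0],[0,0,0],[0,0,0]])

```text
time: 18.1
eef_pos: [0.5084, 0.1998, 0.1631]
tcp_rot: [-0.026, 1.0, -0.002, 0.006]
contact_force: [0.0, -0.5, -0.3]
opening: 0.402
```

```bash
python3 - <<'E'
from h import *
tilt('t2')
E
```

```text
wrist beamfit slope [ 0.0791 -0.0014] 5089 z at r=.25 0.0184
   red 374 [0.5019 0.3278 0.1424] zmed 0.1426 z 0.1194 0.1451
   green 39 [0.5097 0.3445 0.1162] zmed 0.1163 z 0.1148 0.1182
side beamfit slope [ 0.0801 -0.0011] 26 z at r=.25 0.019
top beamfit slope [0.057 0.   ] 31 z at r=.25 0.0143
   red 7 [0.5021 0.3311 0.1456] zmed 0.1447 z 0.1419 0.1488
   green 4 [0.5112 0.3375 0.1223] zmed 0.1229 z 0.1132 0.13
18.25 pos [0.5084 0.1998 0.1631] F [ 0.5 -0.5  0.1] op 0.397 jaw 92.97 z [ 0.013 -0.003 -1.   ]
```

View pics/t2w.png

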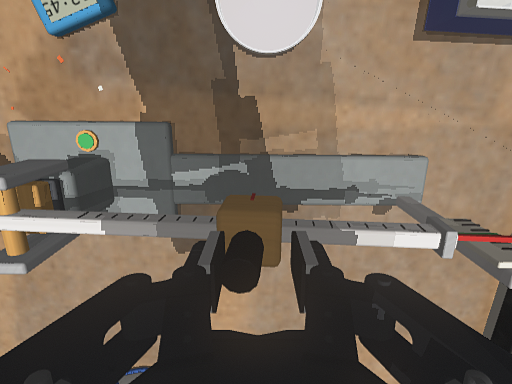

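move_arm(linear=[[0,0.002,0],[0,0.002,0],[0,0.002,0],[0,0.002,0],[0,0.002,0],[0,0.002,0],[0,0.002,0],[0,0.002,0],[0,-0.002,0],[0,-0.003,0],[0,-0.002,0],[0,0,0],[0,0,0],[0,0,0],[0,0,0],[0,0,0],[0,0,0],[0,0,0],[0,0,0],[0,0,0]], twist=[[0,0,0],[0,0,0],[0,0,0],[0,0,0],[0,0,0],[0,0,0],[0,0,0],[0,0,0],[0,0,0],[0,0,0],[0,0,0],[0,0,0],[0,0,0],[0,0,0],[0,0,0],[0,0,0],[0,0,0],[0,0,0],[0,0,0],[0,0,0]])

```text
time: 19.92
eef_pos: [0.5085, 0.2103, 0.1634]
tcp_rot: [-0.026, 1.0, -0.001, 0.007]
contact_force: [0.3, 1.2, 0.4]
opening: 0.401
```

```bash
python3 - <<'E'
from h import *
tilt('t3')
E
```

```text
wrist beamfit slope [ 0.0383 -0.0013] 4937 z at r=.25 0.0083
   red 341 [0.5017 0.3289 0.131 ] zmed 0.1312 z 0.1275 0.133
   green 142 [0.5099 0.3426 0.1219] zmed 0.1225 z 0.1154 0.1246
side beamfit slope [ 0.0451 -0.0011] 33 z at r=.25 0.0102
top beamfit slope [0.0316 0.0006] 34 z at r=.25 0.0085
   red 1 [0.5004 0.342  0.1299] zmed 0.1299 z 0.1299 0.1299
   green 1 [0.5101 0.3538 0.111 ] zmed 0.111 z 0.111 0.111
20.07 pos [0.5085 0.2103 0.1634] F [-0.9  0.5 -0.5] op 0.395 jaw 92.96 z [ 0.013 -0.002 -1.   ]
```

View pics/t3w.png

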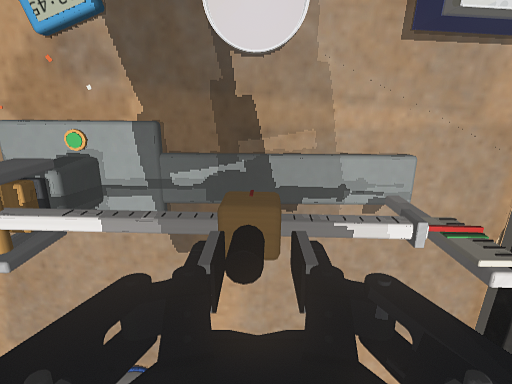

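move_arm(linear=[[0,-0.003,0.001],[0,0,0],[0,0,0],[0,0,0],[0,0,0],[0,0,0],[0,0,0],[0,0,0],[0,0,0],[0,0,0],[0,0,0],[0,0,0],[0,0,0],[0,0,0],[0,0,0]], twist=[[0,0,0],[0,0,0],[0,0,0],[0,0,0],[0,0,0],[0,0,0],[0,0,0],[0,0,0],[0,0,0],[0,0,0],[0,0,0],[0,0,0],[0,0,0],[0,0,0],[0,0,0]])

```text
time: 21.32
eef_pos: [0.5084, 0.2069, 0.1644]
tcp_rot: [-0.026, 1.0, -0.001, 0.006]
contact_force: [0.6, -0.5, -0.7]
opening: 0.401
```

```bash
python3 - <<'E'
from h import *
tilt('t4')
a=cv2.imread('pics/t4w.png'); cv2.imwrite('pics/t4wz.png',cv2.resize(a[170:300,190:350],None,fx=4.5,fy=4.5,interpolation=cv2.INTER_CUBIC))
E
```

```text
wrist beamfit slope [ 0.0401 -0.0013] 4895 z at r=.25 0.0087
   red 349 [0.5018 0.3295 0.1313] zmed 0.1316 z 0.1164 0.1335
   green 142 [0.5099 0.3426 0.1221] zmed 0.1228 z 0.1158 0.1257
side beamfit slope [ 0.055  -0.0018] 36 z at r=.25 0.012
top beamfit slope [ 0.0213 -0.0008] 26 z at r=.25 0.0045
   red 1 [0.5034 0.3337 0.1344] zmed 0.1344 z 0.1344 0.1344
   green 1 [0.5101 0.354  0.1104] zmed 0.1104 z 0.1104 0.1104
21.47 pos [0.5085 0.2069 0.1644] F [-0.6 -0.1  1.1] op 0.4 jaw 92.95 z [ 0.013 -0.002 -1.   ]
```

View pics/t4wz.png

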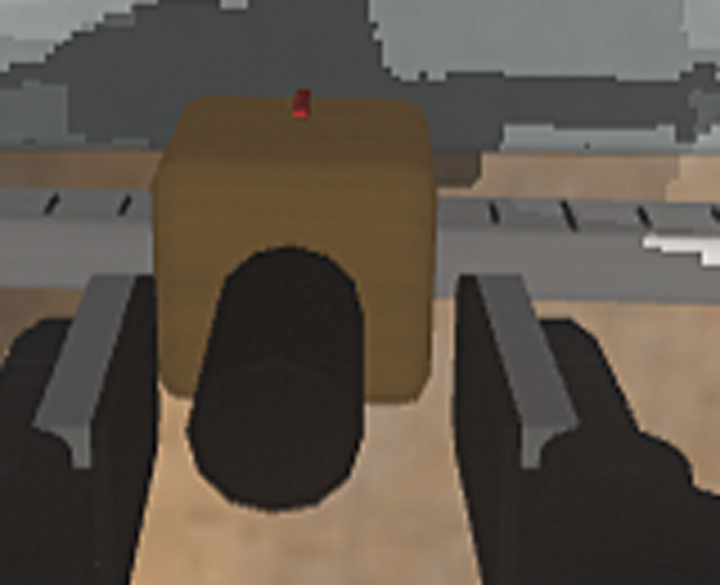

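move_arm(linear=[[0,0.0015,0],[0,0.002,0],[0,0.002,0],[0,0.002,0],[0,0.002,0],[0,0.002,0],[0,0.002,0],[0,0.002,0],[0,-0.002,0],[0,-0.003,0],[0,-0.003,0],[0,-0.002,0],[0,0,0],[0,0,0],[0,0,0],[0,0,0],[0,0,0],[0,0,0],[0,0,0],[0,0,0]], twist=[[0,0,0],[0,0,0],[0,0,0],[0,0,0],[0,0,0],[0,0,0],[0,0,0],[0,0,0],[0,0,0],[0,0,0],[0,0,0],[0,0,0],[0,0,0],[0,0,0],[0,0,0],[0,0,0],[0,0,0],[0,0,0],[0,0,0],[0,0,0]])

```text
time: 23.13
eef_pos: [0.5086, 0.213, 0.1646]
tcp_rot: [-0.026, 1.0, -0.001, 0.007]
contact_force: [0.3, -0.6, 0.5]
opening: 0.401
```

move_arm(linear=[[0,0,0],[0,0,0],[0,0,0],[0,0,0],[0,0,0],[0,0,0],[0,0,0],[0,0,0],[0,0,0],[0,0,0]], twist=[[0,0,0],[0,0,0],[0,0,0],[0,0,0],[0,0,0],[0,0,0],[0,0,0],[0,0,0],[0,0,0],[0,0,0]])

```text
time: 23.97
eef_pos: [0.5085, 0.213, 0.1644]
tcp_rot: [-0.026, 1.0, -0.001, 0.006]
contact_force: [-0.4, 1.1, 0.6]
opening: 0.397
```

```bash
python3 - <<'E'
from h import *
tilt('t5')
E
```

```text
wrist beamfit slope [ 0.0095 -0.0013] 4824 z at r=.25 0.0011
   red 305 [0.5019 0.3294 0.1227] zmed 0.1229 z 0.0926 0.1246
   green 166 [0.5098 0.3433 0.1209] zmed 0.1219 z 0.1144 0.1251
side beamfit slope [ 0.0316 -0.0037] 33 z at r=.25 0.0042
top beamfit slope [ 0.0015 -0.0004] 35 z at r=.25 -0.0
   red 1 [0.501  0.3433 0.1245] zmed 0.1245 z 0.1245 0.1245
   green 1 [0.5105 0.3548 0.1071] zmed 0.1071 z 0.1071 0.1071
24.12 pos [0.5085 0.213  0.1644] F [ 0.2  0.5 -0. ] op 0.404 jaw 92.96 z [ 0.013 -0.003 -1.   ]
```

View pics/t5w.png

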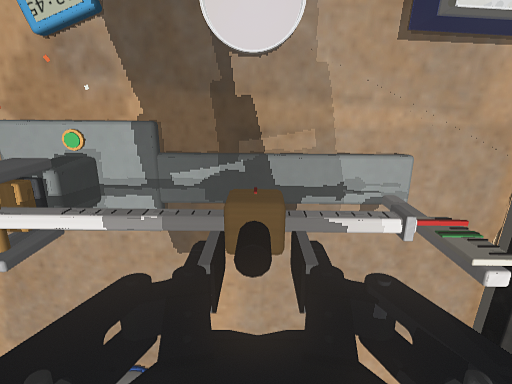

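move_arm(linear=[[0,0.0015,0],[0,0.002,0],[0,0.002,0],[0,0.002,0],[0,0.002,0],[0,0.002,0],[0,-0.002,0],[0,-0.003,0],[0,-0.002,0],[0,0,0],[0,0,0],[0,0,0],[0,0,0],[0,0,0],[0,0,0],[0,0,0],[0,0,0],[0,0,0],[0,0,0],[0,0,0]], twist=[[0,0,0],[0,0,0],[0,0,0],[0,0,0],[0,0,0],[0,0,0],[0,0,0],[0,0,0],[0,0,0],[0,0,0],[0,0,0],[0,0,0],[0,0,0],[0,0,0],[0,0,0],[0,0,0],[0,0,0],[0,0,0],[0,0,0],[0,0,0]])

```text
time: 25.78
eef_pos: [0.5085, 0.218, 0.1645]
tcp_rot: [-0.026, 1.0, -0.001, 0.007]
contact_force: [-0.4, -0.2, 0.7]
opening: 0.403
```

move_arm(linear=[[0,0,0],[0,0,0],[0,0,0],[0,0,0],[0,0,0],[0,0,0],[0,0,0],[0,0,0],[0,0,0],[0,0,0]], twist=[[0,0,0],[0,0,0],[0,0,0],[0,0,0],[0,0,0],[0,0,0],[0,0,0],[0,0,0],[0,0,0],[0,0,0]])

```text
time: 26.62
eef_pos: [0.5085, 0.218, 0.1644]
tcp_rot: [-0.026, 1.0, -0.001, 0.006]
contact_force: [-0.2, -0.4, 0.6]
opening: 0.4
```

```bash
python3 - <<'E'
from h import *
tilt('t6')
a=cv2.imread('pics/t6w.png'); cv2.imwrite('pics/t6wz.png',cv2.resize(a[170:300,190:350],None,fx=4.5,fy=4.5,interpolation=cv2.INTER_CUBIC))
E
```

```text
wrist beamfit slope [-0.0025 -0.0012] 4822 z at r=.25 -0.0019
   red 280 [0.5016 0.329  0.1193] zmed 0.1195 z 0.1157 0.1212
   green 163 [0.5098 0.3434 0.1214] zmed 0.1224 z 0.1154 0.1248
side beamfit slope [-0.0146  0.0011] 36 z at r=.25 -0.0025
top beamfit slope [-0.0053 -0.0003] 35 z at r=.25 -0.0016
   green 1 [0.5098 0.3533 0.1132] zmed 0.1132 z 0.1132 0.1132
26.77 pos [0.5085 0.218  0.1644] F [-0.1  0.2 -0.4] op 0.398 jaw 92.96 z [ 0.013 -0.003 -1.   ]
```

View pics/t6w.png

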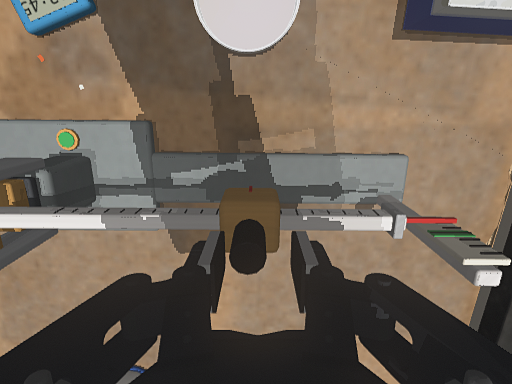

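move_arm(linear=[[0,-0.0025,0],[0,0,0],[0,0,0.004],[0,0,0.01],[0,0,0.015],[0,0,0.02],[0,0,0.03],[0,0,0.03],[0,0,0.01],[0,0,0],[0,0,0],[0,0,0],[0,0,0],[0,0,0],[0,0,0],[0,0,0],[0,0,0],[0,0,0],[0,0,0],[0,0,0]], twist=[[0,0,0],[0,0,0],[0,0,0],[0,0,0],[0,0,0],[0,0,0],[0,0,0],[0,0,0],[0,0,0],[0,0,0],[0,0,0],[0,0,0],[0,0,0],[0,0,0],[0,0,0],[0,0,0],[0,0,0],[0,0,0],[0,0,0],[0,0,0]])

```text
time: 28.43
eef_pos: [0.5032, 0.2139, 0.2819]
tcp_rot: [-0.026, 1.0, -0.003, -0.001]
contact_force: [0.2, -0.1, 0.3]
opening: 0.401
```

```bash
python3 - <<'E'
from h import *
tilt('t7')
E
```

```text
wrist beamfit slope [-0.0026 -0.0012] 1849 z at r=.25 -0.0019
   red 115 [0.5019 0.3279 0.1195] zmed 0.1196 z 0.1165 0.1242
   green 34 [0.5098 0.3442 0.1225] zmed 0.1231 z 0.1188 0.1252
side beamfit slope [ 0.0031 -0.0013] 35 z at r=.25 -0.0006
top beamfit slope [-0.001   0.0003] 45 z at r=.25 0.0
   red 4 [0.5019 0.3232 0.1206] zmed 0.1216 z 0.1168 0.1226
28.58 pos [0.5033 0.2139 0.2822] F [-0.   0.1 -0.5] op 0.397 jaw 92.94 z [-0.002 -0.006 -1.   ]
```

move_arm(linear=[[0,0,0],[0,0,0],[0,0,0],[0,0,0],[0,0,0],[0,0,0],[0,0,0],[0,0,0],[0,0,0],[0,0,0]], twist=[[0,0,0],[0,0,0],[0,0,0],[0,0,0],[0,0,0],[0,0,0],[0,0,0],[0,0,0],[0,0,0],[0,0,0]])

```text
time: 29.42
eef_pos: [0.5036, 0.214, 0.283]
tcp_rot: [-0.026, 1.0, -0.003, -0.0]
contact_force: [0.3, -0.1, 0.2]
opening: 0.401
```

```bash
python3 - <<'E'
from h import *
tilt('t8')
E
```

```text
wrist beamfit slope [-0.0026 -0.0012] 1851 z at r=.25 -0.0019
   red 98 [0.502  0.3284 0.1196] zmed 0.1197 z 0.1163 0.1214
   green 33 [0.5098 0.3431 0.1229] zmed 0.1234 z 0.1193 0.1245
side beamfit slope [ 0.0151 -0.0018] 28 z at r=.25 0.002
top beamfit slope [ 0.0008 -0.0004] 50 z at r=.25 -0.0002
   red 4 [0.5022 0.3238 0.1181] zmed 0.1197 z 0.1112 0.1217
29.57 pos [0.5036 0.214  0.283 ] F [-0.2 -0.3  0.1] op 0.397 jaw 92.94 z [-0.001 -0.006 -1.   ]
```

View pics/t8w.png

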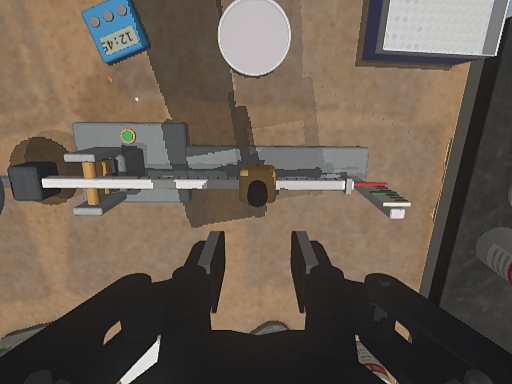

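View pics/t8s.png

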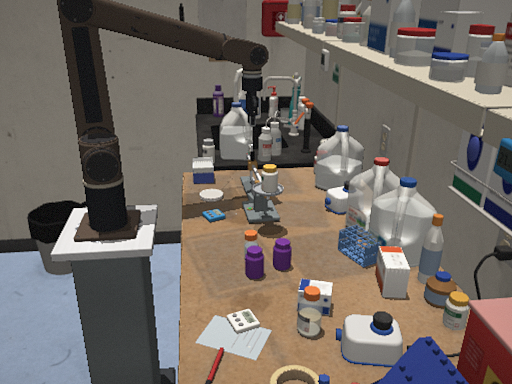

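The beam is at rest and level, with the wrist-camera tilt at -0.0026 rad in two looks a second apart. The pot stands upright in the pan, the arm is clear and the orange-capped bottle is where it was, so I'm handing in.

```bash
python3 -c "
from h import *
print(sign_off())"
```

```text
the job is handed in; nothing more can be done
None
```

I set the white, yellow-capped pot upright in the pan and let go of it. I then pushed the brass counterpoise outward by its knob at about 25–35 mm/s until the beam came to rest level, and backed the arm clear. The job was handed in at about 30 s of the 72 s allowed.

**Tilt:** two wrist-camera readings a second apart, with nothing touching the beam, both gave -0.0026 rad. The green band allows about ±0.014 rad.

**Pointer:** its height measured 0.1196–0.1197 m, against 0.120 m for the zero line.

**Disagreement:** the top camera read -0.001 and +0.001 rad. The side camera, from only about 30 pixels, read 0.003 and then 0.015 rad. I trusted the wrist camera because its fit used about 1,850 points and it had read the known +0.08 rad stop correctly.

**Forces:** contact readings, taken only at the end of each move, peaked at about 5 N along the beam and under 3 N vertically, pot weight included. I did not measure the pivot's yield directly.

**Surroundings:** in the last side view the pot was upright in the pan, and the orange-capped bottle and its neighbours looked unmoved.

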